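# Square a pair of blanks in the corner jig for drilling

### The job

A steel blank lies askew in the green drilling jig: bring it flush against both fences of the jig, and stack the brass blank squarely on top of it, flush against the same two fences, so that the pair can be drilled together. Set the brass blank down rather than drop it, leave both flat and let go, and do not disturb the red blank or the tools and offcut lying around.

Things in the scene. Friction and masses are not known exactly. Their poses are not given: they have to be found in the camera images.
- jig: Squaring jig, fixed to the bench, turned up to 0.35 rad. Green base plate 130 (its x) x 190 (its y) x 12 mm; origin at the centre of its underside, on the bench; z up. Bright steel fences, 30 mm higher than the base's top, stand on its +x edge (away from the robot) and its +y edge (left, seen from the robot). The -x and -y edges are open. Axes of all jig points are the jig's.
- long_fence (a point): Long-side fence: point on the plane of its face (45 mm from the jig's origin in x), at the height of the base's top, in the middle of the fence's finger gap. The fence is two blocks, 20 mm deep, one 30 mm long to +y and one 40 mm long to -y, with the open gap of 65 mm between them: room for a finger beside a blank.
- end_fence (a point): End fence: point at the middle of its face (80 mm from the jig's origin in y), at the height of the base's top. One block 60 mm long (x) and 15 mm deep.
- jig_corner (a point): The corner where the planes of the two fence faces meet, at the height of the base's top (12 mm above the bench); fences lie along its -x and -y. It is at x = +45, y = +80 mm from the jig's origin. A blank squared in the corner has its centre at x = -28, y = -60 mm from here, 5 mm up (first layer) or 15 mm up (second).
- steel_blank: Dark grey steel flat blank 56 (x) x 120 (y) x 10 mm, about 0.5 kg; origin at the centre of its volume, z up. It starts flat on the jig's base, its middle 15 to 25 mm short of the long-side fence and 10 to 25 mm short of the end fence, turned by up to 0.13 rad, its length along the long-side fence. Free to slide.
- brass_blank: Brass (yellow) flat blank 56 (x) x 120 (y) x 10 mm, about 0.55 kg; origin at the centre of its volume, z up. It starts flat on the bench, to the robot's right of the jig, with its length roughly along the bench (world y, up to 0.4 rad turned).
- red_blank: Red-painted blank of the same size, 56 (x) x 120 (y) x 10 mm, flat on the bench near the brass one (they may change places). Not wanted: leave it. Origin at the centre of its volume.
- wrench: Wrench 180 mm long lying on the bench, bystander. Origin on its underside.
- hammer: Hammer 280 mm long lying beyond the blanks, bystander. Origin on its underside.
- screwdriver: Screwdriver with red handle lying near the robot, bystander. Origin on its underside.
- tape_measure: Lime-green tape measure 66 x 36 x 62 mm, bystander. Origin under its centre.
- offcut: Aluminium block 40 x 70 x 25 mm, bystander. Origin under its centre.
There are look-alikes about, which are no part of the job. There is more than one size of the brass_blank; the one meant has the size given above. What is shaped like the jig but orange is not meant.

How it is judged:
At the end, for the whole second after the job is handed in: Steel blank on the jig base, brass blank on it, both at rest; each blank: centre within 3 mm of the fully squared position along both fences, height within 3 mm of its layer, turned at most 2 degrees (0.035 rad) from the fences, tilted at most 0.04 rad (x of steel_blank in the frame of jig_corner between -0.031 and -0.025 m and y of steel_blank in the frame of jig_corner between -0.063 and -0.057 m and z of steel_blank in the frame of jig_corner between 0.002 and 0.008 m and angle between the y axis of each of steel_blank, brass_blank and the y axis of jig, either way round below 0.035 rad and angle between the z axis of each of steel_blank, brass_blank and the z axis of jig, either way round below 0.04 rad and linear speed of each of steel_blank, brass_blank below 0.01 m/s and x of brass_blank in the frame of jig_corner between -0.031 and -0.025 m and y of brass_blank in the frame of jig_corner between -0.063 and -0.057 m and z of brass_blank in the frame of jig_corner between 0.012 and 0.018 m); the robot touches nothing.
It fails at once if the brass blank is dropped or thrown: it moves faster than 0.5 m/s (a fall of about 13 mm) with no finger on it (linear speed of brass_blank above 0.5 m/s and contact force between the fingers and brass_blank below 0.3 N).
It fails at once if the red blank or another bystander listed (wrench, hammer, screwdriver, tape measure, offcut) is moved by more than 20 mm (distance of any of red_blank, wrench, hammer, screwdriver, tape_measure, offcut from where it was at the start of the episode above 0.02 m).
It also fails if it takes over 58 s, if anything falls off the work surface, if the arm or the gripper's body presses on something with over 40 N, if the wrist force passes 120 N, or if a joint passes its speed limit or range.

### The arm

A 6-joint arm with a two-finger parallel gripper is mounted at the origin on the work surface. World frame = base frame: x ahead of the robot, y to its left, z up, the work surface at z = 0. Lengths are in m, angles in rad, forces in N, time in s.
With the tool pointing down it reaches from about 0.275 to 0.975 m from the base axis. Payload 8.4 kg.
Tool frame: the origin (TCP) lies at the very end of the fingers, on their centre line; the grasp point (between the pads) lies 19 mm behind it; z points along the fingers, y is the direction in which the jaws open and shut (so a half turn about z gives the same grasp; the last joint's range is limited). The gripper opens to 92 mm and grips with 3 to 60 N. Pads are 20 mm wide; open, the fingers measure 128 mm over their backs; the gripper's body (75 mm by 189 mm) begins 69 mm behind the grasp point.
Start: joints at [1.31, 0.353, 1.633, -0, 1.155, -0.002], TCP at [0.16, 0.604, 0.215] pointing down, gripper open.
Joint ranges: [-2.63, 2.63], [-0.92, 2.1], [0.06, 2.66], [-1.3, 4.44], [0, 2.69], [-3.02, 3.02]. Speed limits (rad/s): [2.22, 2.22, 2.79, 3.14, 3.14, 3.14].

### API

Orientations are given as a unit quaternion [x, y, z, w].
In Python, from cell import manip gives the robot as it stands.
- The arm moves only by the tool step_arm, never from a script. Its argument "moves" is a list of rows, each an object of numbers: "rx", "ry", "rz": the turn, a rotation vector about the tool's x, y, z in rad; "tx", "ty", "tz": the shift along the tool's x, y, z in mm; "fingers": the gripper command: -1 is fully open, 1 is shut, values between are in proportion. In form: [{"rx": .., "ry": .., "rz": .., "tx": .., "ty": .., "tz": .., "fingers": ..}, ...]. A call has 1 to 5 rows; each row is the pose to reach, as a shift and turn from the pose measured when the call began, along the tool's axes at that moment; what a row does not reach only later rows make up. A row lasts 1/10 s, in which the tool goes at most 50 mm and 8.59 degrees, less where a joint would pass 70% of its speed; a pose out of reach is approached as far as the arm can. A call with a gripper value outside its range is refused whole. The fingers move at their own pace and stop on an object; the grip force is fixed at half the most. Time passes only in rows, so rows that repeat a pose let the fingers close. It gives the time, the measured TCP pose, the force and the opening at its end, in the units of the state.
- manip.read_state(): the state, without advancing time (a new reading comes with each control period).
- manip.camera(name): name is "scene" or "top" or "wrist"; returns the picture (420x560x3 uint8, blue, green, red); there is no depth.
- manip.camera_model(name): a dict with "K" (3x3 intrinsics, pixels), "rvec" (rotation vector, rad) and "tvec" (3), from world to camera coordinates, as OpenCV has them; the wrist camera has in their place "tool_from_camera" (4x4, takes a point from camera to tool coordinates, whose origin is the TCP and whose axes are the flange's). Camera axes: x right, y down, z forward; pixel columns grow to the right and rows downward; lengths in m; the calibration is good to about 2 mm. The wrist camera is an equidistant fisheye: a pixel r from the principal point sees the ray r / f radians off the axis. A picture is of the moment at which its call begins: read the wrist's pose just before it. camera_model takes no time and is no camera call.
- manip.hand_in(): hands the job in, once; it reports no verdict.
Trained networks look in the newest picture that a camera, given by its name, has taken for a name from the list of things; names that differ only in an ending like _2 or _b are one class to them, and where a whole thing is asked for, a point or a joint stands for the part that bears it (a point fixed in the world has none). Each returns a list of dicts, best first, with "p" (0 to 1); they miss things now and then, are a little off and sometimes report something else, mostly with a low value. They report only what shows in the picture. A call takes as long as a camera call. They do not tell look-alikes from the thing itself.
- manip.spot_in(camera, target): "uv" ([column, row] in pixels, amid what is visible of it).
- manip.silhouettes(camera, target): "mask" (420x560 bool, what is visible of it) and "uv" ([column, row] in pixels, amid what is visible of it).
The state is a dict: "time_s": time; "qpos": joint angles; "joint_vel": joint speeds; "joint_torque": joint torques, N m; "eef_pos": TCP position; "tool_rot": TCP orientation; "ft_force": force on the tool from outside, world axes, zero at the start; "moment": the same for the moment, N m; "opening": finger opening in m.
Only numpy, scipy, OpenCV 4.12 (cv2) and the standard library are available. Lean on these libraries where they do the work, as an engineer would, in place of code of your own. Each camera call takes 0.05 s, during which the arm holds its last target. There are 200 camera calls.

## Working session

There is one attempt and no reset: what is moved stays moved. The work goes in short steps, Python scripts to look and compute and a tool call to move; the robot and the scene stay as the last step left them, time stands still between calls to the robot, and variables do not carry over. Pictures are saved under pics/ and viewed, about 8 in all and at most 12, crops included, and the job is handed in when it is done.

Besides the shell and the picture viewer there is one more tool, called after "Emit:" as name(argument=value, ...), one argument or row to a line, values as JSON. step_arm: Moves the arm, as the interface text tells. Its arguments: {"type":"object","properties":{"moves":{"type":"array","items":{"type":"object","properties":{"rx":{"type":"number"},"ry":{"type":"number"},"rz":{"type":"number"},"tx":{"type":"number"},"ty":{"type":"number"},"tz":{"type":"number"},"fingers":{"type":"number"}}}}},"required":["moves"]}

```bash
ls; mkdir -p pics
python3 - <<'E'
from cell import manip
import cv2,numpy as np
a=manip.camera("top");b=manip.camera("scene")
cv2.imwrite("pics/top.png",cv2.resize(a,(800,600)));cv2.imwrite("pics/scene.png",cv2.resize(b,(800,600)))
np.save("top.npy",a);np.save("scene.npy",b)
for c in("top","scene","wrist"):print(c,manip.camera_model(c))
print(manip.read_state())
for t in("jig","steel_blank","brass_blank","red_blank"):
  print(t,[(d["uv"],round(d["p"],2),int(d["mask"].sum())) for d in manip.silhouettes("top",t)])
E
```

```text
pics
top {'K': array([[515.94827041,   0.        , 274.4454916 ],
       [  0.        , 515.94827041, 209.01615176],
       [  0.        ,   0.        ,   1.        ]]), 'rvec': array([ 2.11937526, -2.11444622,  0.18346728]), 'tvec': array([0.04174316, 0.56749386, 1.57913757])}
scene {'K': array([[537.1417952 ,   0.        , 285.38302668],
       [  0.        , 537.1417952 , 212.04785408],
       [  0.        ,   0.        ,   1.        ]]), 'rvec': array([ 1.42665907,  2.10551806, -0.88236129]), 'tvec': array([ 0.17301086, -0.35020585,  1.85068674])}
wrist {'K': array([[325.1922621 ,   0.        , 278.810413  ],
       [  0.        , 325.1922621 , 208.90104313],
       [  0.        ,   0.        ,   1.        ]]), 'tool_from_camera': array([[ 6.37451432e-04, -9.63917260e-01, -2.66201257e-01,
         7.53385313e-02],
       [ 9.99999625e-01,  4.58407937e-04,  7.34721815e-04,
         1.10348519e-03],
       [-5.86182270e-04, -2.66201625e-01,  9.63917191e-01,
        -1.69849921e-01],
       [ 0.00000000e+00,  0.00000000e+00,  0.00000000e+00,
         1.00000000e+00]])}
{'time_s': 0.
[... 185 characters left out ...]
4,  0.00126848, -0.00012064,
        0.00056554]), 'joint_torque': array([-7.44828849e-04, -5.94903445e+01, -3.34931195e+01,  6.97653671e-02,
        1.82811177e-02, -1.80165267e-05]), 'eef_pos': array([0.15988837, 0.60377172, 0.213968  ]), 'tool_rot': array([ 1.29058301e-01,  9.91636840e-01, -5.73842620e-04, -6.22027256e-05]), 'ft_force': array([ 0.42940841, -0.02723451, -0.54024543]), 'moment': array([-0.01445662, -0.02613224,  0.03721258]), 'opening': 0.09190153231847019}
jig [([232.6, 199.5], 0.84, 1729), ([263.0, 280.7], 0.66, 2602)]
steel_blank []
brass_blank [([393.8, 168.9], 0.7, 1171), ([344.6, 194.6], 0.59, 647)]
red_blank [([346.6, 244.9], 0.77, 669), ([232.7, 198.1], 0.28, 1785)]
```

View pics/top.png

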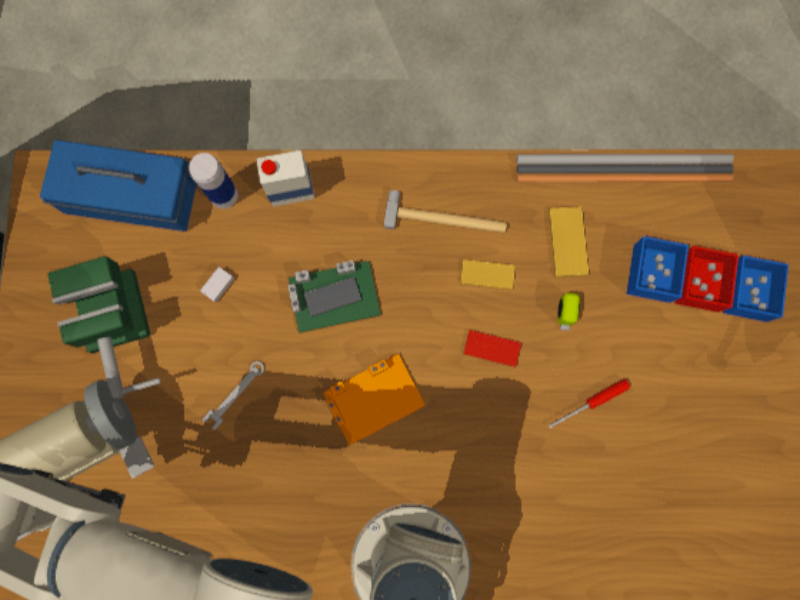

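```bash
cat > h.py <<'E'
from cell import manip
import cv2,numpy as np
from scipy.spatial.transform import Rotation as R
def top_xy(uv,z,cam="top"):
    m=manip.camera_model(cam);Rm=cv2.Rodrigues(m["rvec"])[0];uv=np.atleast_2d(uv).astype(float)
    d=np.c_[uv,np.ones(len(uv))]@np.linalg.inv(m["K"]).T@Rm; c=-Rm.T@m["tvec"]
    return (c+d*((z-c[2])/d[:,2])[:,None])[:,:2]
def wrist_xy(uv,z,st):
    m=manip.camera_model("wrist");K=m["K"];uv=np.atleast_2d(uv).astype(float)
    p=(uv-K[:2,2])/K[0,0];r=np.linalg.norm(p,axis=1)+1e-12
    d=np.c_[p*(np.sin(r)/r)[:,None],np.cos(r)]
    T=m["tool_from_camera"];Rw=R.from_quat(st["tool_rot"]).as_matrix()
    d=d@(Rw@T[:3,:3]).T;c=Rw@T[:3,3]+st["eef_pos"]
    return (c+d*((z-c[2])/d[:,2])[:,None])[:,:2]
def wrist_uv(P,st):
    m=manip.camera_model("wrist");K=m["K"];T=m["tool_from_camera"];Rw=R.from_quat(st["tool_rot"]).as_matrix()
    p=((np.atleast_2d(P)-st["eef_pos"])@Rw-T[:3,3])@T[:3,:3]
    n=np.linalg.norm(p[:,:2],axis=1);return K[:2,2]+p[:,:2]/n[:,None]*(np.arctan2(n,p[:,2])*K[0,0])[:,None]
def rect(xy):
    (c,s,a)=cv2.minAreaRect((np.asarray(xy)*1000).astype(np.float32))
    if s[0]<s[1]: a+=90
    a=(a+90)%180-90   # long-axis angle from world x, deg
    return np.round(c,1),np.round(sorted(s),1),round(a,1)
def to_tool(dxyz,st): return R.from_quat(st["tool_rot"]).inv().apply(np.asarray(dxyz,float))
def blob(mask): # biggest contour pts
    c,_=cv2.findContours(mask.astype(np.uint8),0,cv2.CHAIN_APPROX_NONE); return max(c,key=cv2.contourArea)[:,0]
E
python3 - <<'E'
from h import *
a=np.load("top.npy")
for t in("brass_blank","red_blank","jig","hammer","wrench","screwdriver","tape_measure","offcut"):
  for d in manip.silhouettes("top",t):
    p=blob(d["mask"]);print(t,d["uv"],round(d["p"],2),*rect(top_xy(p,.01)))
h=cv2.cvtColor(a,cv2.COLOR_BGR2HSV)
for u,v in((232,206),(340,192),(398,168),(205,190),(235,185),(262,205)): print(u,v,h[v,u],a[v,u])
cv2.imwrite("pics/crop.png",cv2.resize(a[130:280,180:430],(800,480),interpolation=cv2.INTER_CUBIC))
E
```

```text
brass_blank [393.8, 168.9] 0.7 [ 708.9 -359.4] [ 80.9 164.6] 3.6
brass_blank [344.6, 194.6] 0.59 [ 629.9 -173.3] [ 60.4 120.5] 83.0
red_blank [346.6, 244.9] 0.77 [ 462.  -180.6] [ 57.3 119.9] 76.0
red_blank [232.7, 198.1] 0.28 [584.8 178.7] [142. 196.] -77.2
jig [232.6, 199.5] 0.84 [583.5 179.3] [139.7 193.4] -77.7
jig [263.0, 280.7] 0.66 [350.1  85.7] [137.6 194.6] -61.9
hammer [304.0, 155.0] 0.89 [782.3 -78.8] [ 90.6 281.5] 88.4
wrench [160.7, 277.7] 0.91 [358.9 392.4] [ 32.5 160.1] -41.1
wrench [231.0, 201.5] 0.74 [583.3 178.2] [141.  197.6] -77.2
wrench [423.6, 278.1] 0.6 [ 356.5 -425.3] [ 25.4 123.5] -61.5
screwdriver [427.2, 275.1] 0.82 [ 362.  -433.9] [ 26.2 106.5] -63.9
tape_measure [395.7, 217.9] 0.82 [ 545.8 -353.8] [46.5 85.5] -9.1
offcut [153.0, 201.4] 0.66 [607.3 442.3] [54.1 75.9] -34.4
232 206 [10  8 93] [90 91 93]
340 192 [ 21 186 197] [ 53 155 197]
398 168 [ 21 186 200] [ 54 156 200]
205 190 [ 15 172 153] [ 50 103 153]
235 185 [ 15 102 158] [ 95 127 158]
262 205 [ 60 103  92] [55 92 55]
```

View pics/crop.png

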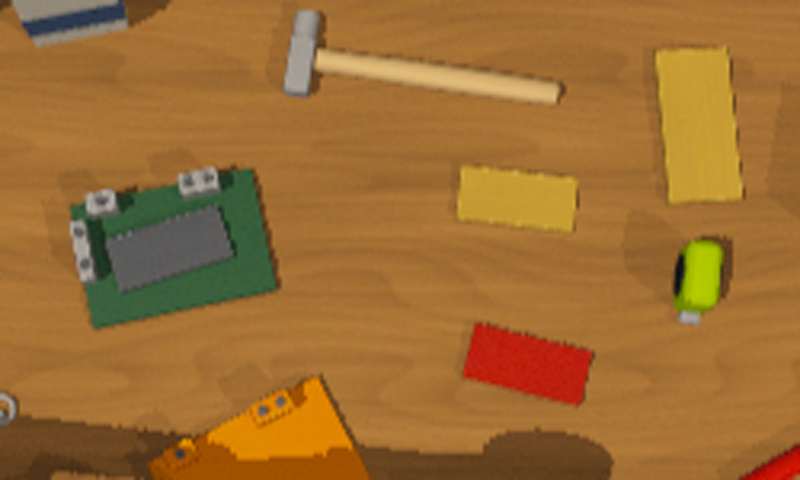

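The jig meant is the green one at top pixel (233,200), because the one at (263,281) is orange. There are two brass pieces. The one at (345,195) measures 60x120 mm and fits, while (394,169) is 81x165 mm and too big. The enlarged crop confirms both. I'll move above the jig for a close look.

Emit:
step_arm(
  moves=[
    {"tx": -552,"ty": -365,"tz": 14,"rz": 1.09,"fingers": -1},
    {"tx": -552,"ty": -365,"tz": 14,"rz": 1.09,"fingers": -1},
    {"tx": -552,"ty": -365,"tz": 14,"rz": 1.09,"fingers": -1},
    {"tx": -552,"ty": -365,"tz": 14,"rz": 1.09,"fingers": -1},
    {"tx": -552,"ty": -365,"tz": 14,"rz": 1.09,"fingers": -1},
  ],
)

```text
$.moves[0]: bad value
```

Emit:
step_arm(
  moves=[
    {"tx": -37,"ty": -24,"tz": 1,"rz": 0.073,"fingers": -1},
    {"tx": -74,"ty": -49,"tz": 2,"rz": 0.146,"fingers": -1},
    {"tx": -110,"ty": -73,"tz": 3,"rz": 0.218,"fingers": -1},
    {"tx": -147,"ty": -97,"tz": 4,"rz": 0.29,"fingers": -1},
    {"tx": -184,"ty": -122,"tz": 5,"rz": 0.364,"fingers": -1},
  ],
)

```text
$.moves[0]: bad value
```

Emit:
step_arm(
  moves=[
    {"rx": 0,"ry": 0,"tx": -37,"ty": -24,"tz": 1,"rz": 0.073,"fingers": -1},
    {"rx": 0,"ry": 0,"tx": -552,"ty": -365,"tz": 14,"rz": 1.09,"fingers": -1},
    {"rx": 0,"ry": 0,"tx": -552,"ty": -365,"tz": 14,"rz": 1.09,"fingers": -1},
    {"rx": 0,"ry": 0,"tx": -552,"ty": -365,"tz": 14,"rz": 1.09,"fingers": -1},
    {"rx": 0,"ry": 0,"tx": -552,"ty": -365,"tz": 14,"rz": 1.09,"fingers": -1},
  ],
)

```text
time_s: 1.2
eef_pos: [0.3235, 0.4207, 0.2096]
tool_rot: [0.452, 0.892, 0.0, 0.0]
ft_force: [0.6, -0.0, 0.4]
opening: 0.0918
```

Emit:
step_arm(
  moves=[
    {"rx": 0,"ry": 0,"tx": -414,"ty": 40,"tz": 10,"rz": 0.417,"fingers": -1},
    {"rx": 0,"ry": 0,"tx": -414,"ty": 40,"tz": 10,"rz": 0.417,"fingers": -1},
    {"rx": 0,"ry": 0,"tx": -414,"ty": 40,"tz": 10,"rz": 0.417,"fingers": -1},
    {"rx": 0,"ry": 0,"tx": -414,"ty": 40,"tz": 10,"rz": 0.417,"fingers": -1},
    {"rx": 0,"ry": 0,"tx": -414,"ty": 40,"tz": 10,"rz": 0.417,"fingers": -1},
  ],
)

```text
time_s: 1.7
eef_pos: [0.4902, 0.234, 0.2037]
tool_rot: [0.627, 0.779, 0.001, 0.0]
ft_force: [0.2, 0.3, 0.9]
opening: 0.0921
```

Emit:
step_arm(
  moves=[
    {"rx": 0,"ry": 0,"tx": -172,"ty": 17,"tz": 0,"rz": 0,"fingers": -1},
    {"rx": 0,"ry": 0,"tx": -172,"ty": 17,"tz": 0,"rz": 0,"fingers": -1},
    {"rx": 0,"ry": 0,"tx": -172,"ty": 17,"tz": 0,"rz": 0,"fingers": -1},
    {"rx": 0,"ry": 0,"tx": -172,"ty": 17,"tz": 0,"rz": 0,"fingers": -1},
  ],
)

```text
time_s: 2.1
eef_pos: [0.5446, 0.0662, 0.2039]
tool_rot: [0.628, 0.779, 0.001, 0.001]
ft_force: [1.0, 0.4, -1.6]
opening: 0.0922
```

```bash
cat > look.py <<'E'
import sys
from h import *
st=manip.read_state();im=manip.camera("wrist")
n=sys.argv[1];np.savez(n+".npz",im=im,**{k:st[k] for k in("eef_pos","tool_rot")})
cv2.imwrite(f"pics/{n}.png",cv2.resize(im,(800,600)))
print(st["time_s"],st["eef_pos"],st["tool_rot"],st["ft_force"],st["opening"])
E
python3 look.py w1
```

```text
2.1 [0.54455469 0.06622798 0.2038909 ] [6.27560859e-01 7.78567009e-01 5.98221967e-04 6.49522816e-04] [ 1.03882345  0.37335916 -1.60116821] 0.09215982783509455
```

View pics/w1.png

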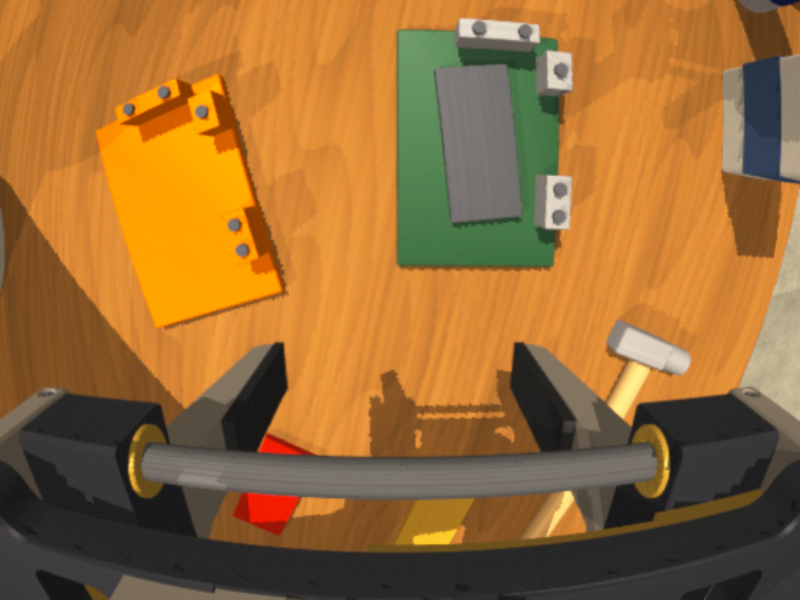

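```bash
cat > meas.py <<'E'
import sys
from h import *
d=np.load(sys.argv[1]+".npz");im=d["im"];st={k:d[k] for k in("eef_pos","tool_rot")}
hsv=cv2.cvtColor(im,cv2.COLOR_BGR2HSV).astype(int);H,S,V=hsv[...,0],hsv[...,1],hsv[...,2]
roi=np.zeros(H.shape,bool);roi[8:205,260:410]=1
g=(H>45)&(H<85)&(S>70)&roi
p=blob(cv2.morphologyEx(g.astype(np.uint8),cv2.MORPH_CLOSE,np.ones((3,3))))
xy=wrist_xy(p,.012,st)*1000
hull=cv2.convexHull(xy.astype(np.float32))[:,0]
print("green rect",rect(xy/1000))
# edges -x and -y in guess frame
c,s,a=rect(xy/1000); yaw=np.radians((a+180 if a<0 else a)-90)
for it in range(3):
    Rm=np.array([[np.cos(yaw),np.sin(yaw)],[-np.sin(yaw),np.cos(yaw)]]);q=xy@Rm.T
    lo=q.min(0);hi=q.max(0)
    eL=q[(q[:,0]<lo[0]+5)&(q[:,1]>lo[1]+15)&(q[:,1]<hi[1]-15)]
    eB=q[(q[:,1]<lo[1]+5)&(q[:,0]>lo[0]+15)&(q[:,0]<hi[0]-15)]
    fL=np.polyfit(eL[:,1],eL[:,0],1);fB=np.polyfit(eB[:,0],eB[:,1],1)
    print("yaw",np.degrees(yaw),"dL",np.degrees(-fL[0]),"dB",np.degrees(fB[0]))
    yaw+=(-fL[0]*1.5+fB[0])/2.5
xL=np.median(eL[:,0]);yB=np.median(eB[:,1])
o=Rm.T@np.array([xL+65,yB+95]);print("jig origin",o,"yaw",yaw,"extent",hi-lo)
gy=(S<60)&(V<150)&(V>60)&roi
n=cv2.morphologyEx(gy.astype(np.uint8),cv2.MORPH_OPEN,np.ones((5,5)))
ps=blob(n);xs=wrist_xy(ps,.022,st);r=rect(xs);print("steel",r)
print("steel in jig",Rm@(r[0]-o),"rel yaw",r[2]%180-90-np.degrees(yaw))
v=im.copy();cv2.polylines(v,[ps.reshape(-1,1,2)],True,(0,0,255));cv2.polylines(v,[p.reshape(-1,1,2)],True,(255,0,0))
z=np.array
def P(x,y,h): return np.r_[(o+Rm.T@z([x,y]))/1000,h]
for pt in [(45,80),(45,50),(45,-15),(45,17.5),(45,-55),(-15,80)]:
    u=wrist_uv(P(*pt,.042),st)[0];cv2.circle(v,tuple(int(i) for i in u.round()),1,(0,255,255),-1)
cv2.imwrite("pics/m_"+sys.argv[1]+".png",cv2.resize(v[0:210,220:460],(800,700))[:600])
E
python3 meas.py w1
```

```text
green rect (array([585.8, 175.8]), array([127.2, 187.4]), -77.5)
yaw 12.5 dL 0.12473182288257863 dB 0.2518390245265494
yaw 12.675574703540168 dL -0.05505204449472073 dB 0.08497280127575593
yaw 12.676532597353637 dL -0.05600989481427486 dB 0.08401490789436551
jig origin [587.46247376 177.65414251] yaw 0.22124723201869329 extent [127.32937444 187.41198893]
steel (array([582.8, 178.6]), array([ 56.7, 120.5]), -71.1)
steel in jig [-4.34125844  1.94596587] rel yaw 6.223467376377188
```

View pics/m_w1.png

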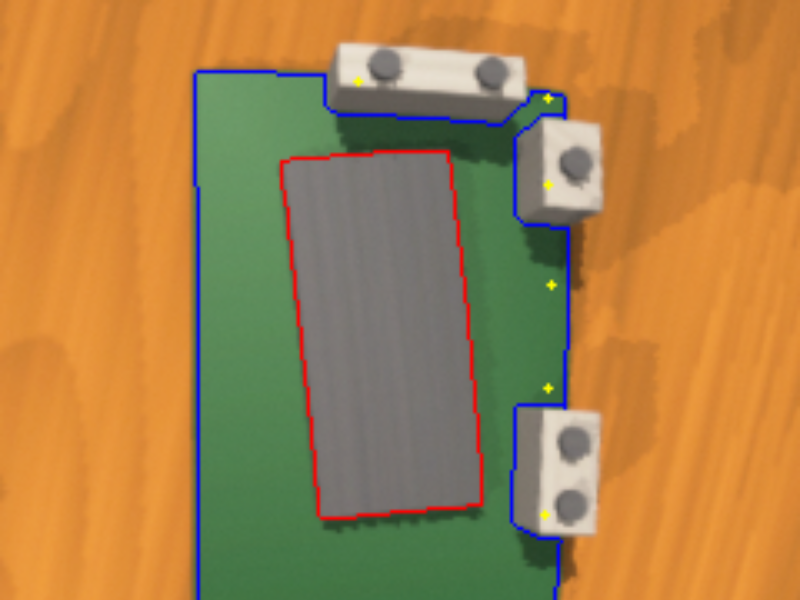

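The close view shows the steel in red outline, turned 6.2° relative to the jig and centred at (-4,2) in the jig frame. The finger gap lies at about y -23..+41 in the jig frame, and nothing blocks either finger. Next I go to the grasp on the steel.

Emit:
step_arm(
  moves=[
    {"rx": 0,"ry": 0,"tx": 96,"ty": 62,"tz": 120,"rz": -0.116,"fingers": -1},
    {"rx": 0,"ry": 0,"tx": 96,"ty": 62,"tz": 120,"rz": -0.116,"fingers": -1},
    {"rx": 0,"ry": 0,"tx": 96,"ty": 62,"tz": 120,"rz": -0.116,"fingers": -1},
    {"rx": 0,"ry": 0,"tx": 96,"ty": 62,"tz": 120,"rz": -0.116,"fingers": -1},
    {"rx": 0,"ry": 0,"tx": 96,"ty": 62,"tz": 120,"rz": -0.116,"fingers": -1},
  ],
)

```text
time_s: 2.65
eef_pos: [0.5847, 0.1723, 0.0822]
tool_rot: [0.581, 0.814, -0.001, 0.0]
ft_force: [-0.3, -0.6, 1.0]
opening: 0.0916
```

```bash
cat > plan.py <<'E'
# plan.py x y z jawdeg (mm, deg) -> tool deltas
import sys
from h import *
st=manip.read_state();x,y,z,a=map(float,sys.argv[1:5])
Rw=R.from_quat(st["tool_rot"]);p=np.array([x,y,z])/1000-st["eef_pos"]
t=Rw.inv().apply(p)*1000
a=np.radians(a);Rt=np.array([[-np.sin(a),np.cos(a),0],[np.cos(a),np.sin(a),0],[0,0,-1]]).T
Rt=np.c_[[-np.sin(a),np.cos(a),0],[np.cos(a),np.sin(a),0],[0,0,-1]]
r=(Rw.inv()*R.from_matrix(Rt)).as_rotvec()
print("t",t.round(2),"r",r.round(4),"now",(st["eef_pos"]*1000).round(2),"t=",st["time_s"],"F",st["ft_force"].round(2),"open",round(st["opening"]*1000,1))
E
python3 plan.py 584.7 172.9 15 18.9
```

```text
t [ 0.65  0.25 67.21] r [-0.0014  0.0015  0.0017] now [584.73 172.33  82.21] t= 2.65 F [-0.27 -0.57  0.98] open 91.6
```

Emit:
step_arm(
  moves=[
    {"rx": 0,"ry": 0.002,"tx": 0.6,"ty": 0.2,"tz": 35,"rz": 0,"fingers": -1},
    {"rx": 0,"ry": 0.002,"tx": 0.6,"ty": 0.2,"tz": 55,"rz": 0,"fingers": -1},
    {"rx": 0,"ry": 0.002,"tx": 0.6,"ty": 0.2,"tz": 62,"rz": 0,"fingers": -1},
    {"rx": 0,"ry": 0.002,"tx": 0.6,"ty": 0.2,"tz": 66,"rz": 0,"fingers": -1},
    {"rx": 0,"ry": 0.002,"tx": 0.6,"ty": 0.2,"tz": 67,"rz": 0,"fingers": -1},
  ],
)

```text
time_s: 3.15
eef_pos: [0.5855, 0.1726, 0.0165]
tool_rot: [0.581, 0.814, 0.0, -0.0]
ft_force: [0.3, -0.1, 0.5]
opening: 0.0922
```

Emit:
step_arm(
  moves=[
    {"rx": 0,"ry": 0,"tx": 0,"ty": 0,"tz": 0,"rz": 0,"fingers": 0},
    {"rx": 0,"ry": 0,"tx": 0,"ty": 0,"tz": 0,"rz": 0,"fingers": 1},
    {"rx": 0,"ry": 0,"tx": 0,"ty": 0,"tz": 0,"rz": 0,"fingers": 1},
    {"rx": 0,"ry": 0,"tx": 0,"ty": 0,"tz": 0,"rz": 0,"fingers": 1},
    {"rx": 0,"ry": 0,"tx": 0,"ty": 0,"tz": 0,"rz": 0,"fingers": 1},
  ],
)

```text
time_s: 3.65
eef_pos: [0.5854, 0.1726, 0.0167]
tool_rot: [0.581, 0.814, 0.0, -0.0]
ft_force: [0.6, 0.8, 3.0]
opening: 0.0553
```

```bash
python3 plan.py 602 196 15 12.68
```

```text
t [16.74 23.34  1.67] r [ 1.000e-04 -4.000e-04  1.098e-01] now [585.37 172.58  16.66] t= 3.65 F [0.65 0.76 3.01] open 55.3
```

```bash
python3 plan.py 598.6 191.4 16.5 12.68
```

```text
t [13.49 18.63  0.17] r [ 1.000e-04 -4.000e-04  1.098e-01] now [585.37 172.58  16.66] t= 3.65 F [0.65 0.76 3.01] open 55.3
```

Emit:
step_arm(
  moves=[
    {"rx": 0,"ry": 0,"tx": 3,"ty": 4,"tz": 0,"rz": 0.04,"fingers": 1},
    {"rx": 0,"ry": 0,"tx": 6,"ty": 8,"tz": 0,"rz": 0.08,"fingers": 1},
    {"rx": 0,"ry": 0,"tx": 9,"ty": 12,"tz": 0,"rz": 0.11,"fingers": 1},
    {"rx": 0,"ry": 0,"tx": 12,"ty": 16,"tz": 0,"rz": 0.11,"fingers": 1},
    {"rx": 0,"ry": 0,"tx": 13.5,"ty": 18.6,"tz": 0,"rz": 0.11,"fingers": 1},
  ],
)

```text
time_s: 4.15
eef_pos: [0.5978, 0.1909, 0.0166]
tool_rot: [0.625, 0.781, -0.001, -0.0]
ft_force: [-4.4, -4.7, 5.8]
opening: 0.0553
```

Emit:
step_arm(
  moves=[
    {"rx": 0,"ry": 0,"tx": 0,"ty": 1,"tz": 0,"rz": 0,"fingers": 1},
    {"rx": 0,"ry": 0,"tx": 0,"ty": 1.5,"tz": 0,"rz": 0,"fingers": 1},
  ],
)

```text
time_s: 4.35
eef_pos: [0.5982, 0.1912, 0.0167]
tool_rot: [0.625, 0.781, -0.002, -0.001]
ft_force: [-7.2, -0.8, 8.8]
opening: 0.0553
```

```bash
cat > jt.py <<'E'
from h import *
st=manip.read_state();yaw=.2212;o=np.array([587.46,177.65])
c,s=np.cos(yaw),np.sin(yaw);Rm=np.array([[c,s],[-s,c]])
Rw=R.from_quat(st["tool_rot"]).as_matrix()
print("t",round(st["time_s"],2),"jig xy",(Rm@(st["eef_pos"][:2]*1000-o)).round(2),"z",round(st["eef_pos"][2]*1000,2),"F jig",(Rm@st["ft_force"][:2]).round(1),st["ft_force"][2].round(1),"Mz",st["moment"].round(2),"jaw",np.degrees(np.arctan2(Rw[1,1],Rw[0,1])).round(2),"open",round(st["opening"]*1000,1))
E
python3 jt.py
```

```text
t 4.35 jig xy [13.46 10.82] z 16.67 F jig [-7.2  0.8] 8.8 Mz [-0.22  1.08 -0.07] jaw 12.69 open 55.3
```

Emit:
step_arm(
  moves=[
    {"rx": 0,"ry": 0,"tx": 0,"ty": 1,"tz": 0,"rz": 0,"fingers": 1},
    {"rx": 0,"ry": 0,"tx": 0,"ty": 2,"tz": 0,"rz": 0,"fingers": 1},
    {"rx": 0,"ry": 0,"tx": 0,"ty": 2,"tz": 0,"rz": 0,"fingers": 1},
  ],
)

```text
time_s: 4.65
eef_pos: [0.5987, 0.1913, 0.0168]
tool_rot: [0.625, 0.781, -0.003, -0.002]
ft_force: [-6.7, -2.6, 7.4]
opening: 0.0553
```

```bash
python3 jt.py
```

```text
t 4.65 jig xy [13.99 10.86] z 16.75 F jig [-7.1 -1. ] 7.4 Mz [-0.37  1.04 -0.05] jaw 12.69 open 55.3
```

Emit:
step_arm(
  moves=[
    {"rx": 0,"ry": 0,"tx": 0,"ty": 1,"tz": 0,"rz": 0,"fingers": 1},
    {"rx": 0,"ry": 0,"tx": 0,"ty": 2,"tz": 0,"rz": 0,"fingers": 1},
    {"rx": 0,"ry": 0,"tx": 0,"ty": 2,"tz": 0,"rz": 0,"fingers": 1},
  ],
)

```text
time_s: 4.95
eef_pos: [0.5993, 0.1915, 0.0168]
tool_rot: [0.625, 0.781, -0.004, -0.003]
ft_force: [-7.4, -2.3, 8.5]
opening: 0.0558
```

```bash
python3 jt.py
```

```text
t 4.95 jig xy [14.56 10.88] z 16.82 F jig [-7.7 -0.6] 8.5 Mz [-0.38  1.    0.02] jaw 12.7 open 55.8
```

Emit:
step_arm(
  moves=[
    {"rx": 0,"ry": 0,"tx": 0,"ty": 0,"tz": -1,"rz": 0,"fingers": 1},
    {"rx": 0,"ry": 0,"tx": 0,"ty": 0,"tz": -1,"rz": 0,"fingers": 1},
  ],
)

```text
time_s: 5.15
eef_pos: [0.5989, 0.1914, 0.0173]
tool_rot: [0.625, 0.781, -0.004, -0.003]
ft_force: [-0.0, -0.2, -5.3]
opening: 0.0552
```

```bash
python3 jt.py; python3 plan.py 600 196 16.8 12.68;python3 look.py w2
```

```text
t 5.15 jig xy [14.22 10.94] z 17.33 F jig [-0.1 -0.2] -5.3 Mz [-0.09  0.06  0.  ] jaw 12.7 open 55.2
t [4.21 2.04 0.51] r [-0.0103  0.0001  0.0004] now [598.94 191.45  17.33] t= 5.15 F [-0.04 -0.25 -5.32] open 55.2
5.15 [0.59893695 0.19144556 0.01733047] [ 0.62452807  0.78098539 -0.00405987 -0.00316709] [-0.03925637 -0.24511968 -5.32235729] 0.05521036514390654
```

View pics/w2.png

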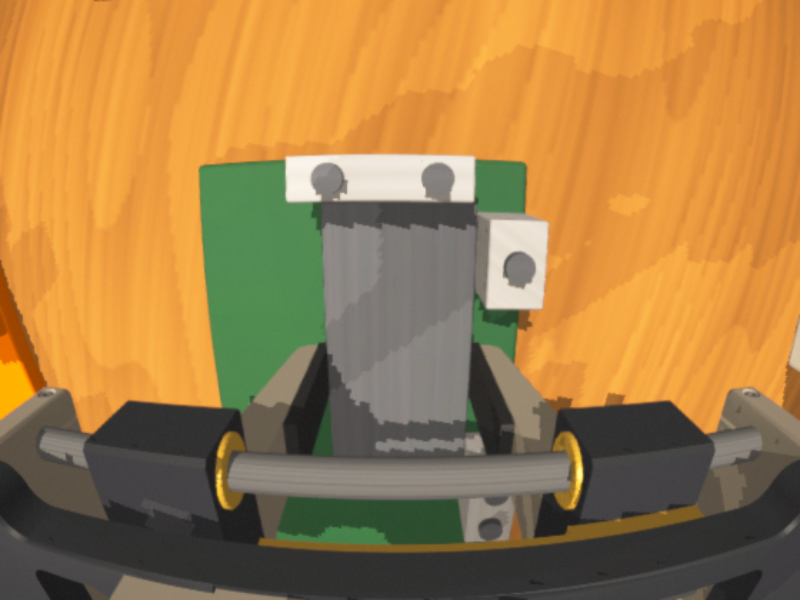

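Emit:
step_arm(
  moves=[
    {"rx": -0.01,"ry": 0,"tx": 0,"ty": 0,"tz": 0,"rz": 0,"fingers": 1},
    {"rx": -0.01,"ry": 0,"tx": 0,"ty": 1,"tz": 0,"rz": 0,"fingers": 1},
    {"rx": -0.01,"ry": 0,"tx": 0,"ty": 2,"tz": 0,"rz": 0,"fingers": 1},
    {"rx": -0.01,"ry": 0,"tx": 0,"ty": 2,"tz": 0,"rz": 0,"fingers": 1},
  ],
)

```text
time_s: 5.6
eef_pos: [0.5997, 0.1916, 0.0169]
tool_rot: [0.625, 0.781, -0.001, -0.001]
ft_force: [-3.9, -0.1, -3.6]
opening: 0.0555
```

```bash
python3 jt.py; python3 plan.py 600 196 17 12.68
```

```text
t 5.6 jig xy [15.04 10.95] z 16.87 F jig [-3.8  0.7] -3.6 Mz [-0.05  0.93 -0.11] jaw 12.68 open 55.5
t [ 4.2   1.22 -0.14] r [-0.0029  0.0001  0.    ] now [599.73 191.63  16.87] t= 5.6 F [-3.86 -0.13 -3.64] open 55.5
```

Emit:
step_arm(
  moves=[
    {"rx": -0.003,"ry": 0,"tx": 0,"ty": 1,"tz": -0.3,"rz": 0,"fingers": 1},
    {"rx": -0.003,"ry": 0,"tx": 0,"ty": 2,"tz": -0.3,"rz": 0,"fingers": 1},
    {"rx": -0.003,"ry": 0,"tx": 0,"ty": 3,"tz": -0.3,"rz": 0,"fingers": 1},
    {"rx": -0.003,"ry": 0,"tx": 0,"ty": 4,"tz": -0.3,"rz": 0,"fingers": 1},
  ],
)

```text
time_s: 6.0
eef_pos: [0.5999, 0.1917, 0.0168]
tool_rot: [0.625, 0.781, -0.003, -0.002]
ft_force: [-18.1, -2.9, 8.8]
opening: 0.0552
```

```bash
python3 jt.py; python3 plan.py 600 196 17 12.68
```

```text
t 6.0 jig xy [15.17 10.96] z 16.79 F jig [-18.3   1.2] 8.8 Mz [-0.51  3.04 -0.14] jaw 12.67 open 55.2
t [ 4.19  1.09 -0.22] r [-0.0076  0.0003 -0.0002] now [599.86 191.67  16.79] t= 6.0 F [-18.14  -2.88   8.75] open 55.2
```

Emit:
step_arm(
  moves=[
    {"rx": -0.008,"ry": 0,"tx": 1,"ty": 0,"tz": -0.3,"rz": 0,"fingers": 1},
    {"rx": -0.008,"ry": 0,"tx": 2,"ty": 0,"tz": -0.3,"rz": 0,"fingers": 1},
    {"rx": -0.008,"ry": 0,"tx": 3,"ty": 0,"tz": -0.3,"rz": 0,"fingers": 1},
    {"rx": -0.008,"ry": 0,"tx": 3,"ty": 0,"tz": -0.3,"rz": 0,"fingers": 1},
  ],
)

```text
time_s: 6.4
eef_pos: [0.5993, 0.1926, 0.0168]
tool_rot: [0.624, 0.781, -0.001, 0.001]
ft_force: [-1.3, -10.6, -3.9]
opening: 0.0556
```

```bash
python3 jt.py; python3 plan.py 600 196 17 12.68
```

```text
t 6.4 jig xy [14.78 11.99] z 16.82 F jig [ -3.6 -10. ] -3.9 Mz [-2.13  0.24  0.1 ] jaw 12.73 open 55.6
t [ 3.16  1.48 -0.19] r [-0.0004  0.0031  0.0009] now [599.25 192.59  16.82] t= 6.4 F [ -1.27 -10.58  -3.88] open 55.6
```

Emit:
step_arm(
  moves=[
    {"rx": 0,"ry": 0.003,"tx": 1,"ty": 0.5,"tz": -0.2,"rz": 0,"fingers": 1},
    {"rx": 0,"ry": 0.003,"tx": 2,"ty": 1,"tz": 0,"rz": 0,"fingers": 1},
    {"rx": 0,"ry": 0.003,"tx": 3,"ty": 2,"tz": 0,"rz": 0,"fingers": 1},
    {"rx": 0,"ry": 0.003,"tx": 3.5,"ty": 3,"tz": 0.5,"rz": 0,"fingers": 1},
  ],
)

```text
time_s: 6.8
eef_pos: [0.5994, 0.1929, 0.0165]
tool_rot: [0.624, 0.782, -0.004, -0.0]
ft_force: [-13.8, -21.1, 15.7]
opening: 0.0554
```

```bash
python3 jt.py; python3 plan.py 600 196 17 12.68
```

```text
t 6.8 jig xy [14.97 12.23] z 16.51 F jig [-18.1 -17.5] 15.7 Mz [-3.93  2.16  0.16] jaw 12.82 open 55.4
t [ 2.91  1.3  -0.52] r [-0.0064  0.0047  0.0025] now [599.38 192.87  16.51] t= 6.8 F [-13.82 -21.1   15.68] open 55.4
```

Emit:
step_arm(
  moves=[
    {"rx": 0,"ry": 0,"tx": 0,"ty": 0,"tz": 0,"rz": 0,"fingers": -1},
    {"rx": 0,"ry": 0,"tx": 0,"ty": 0,"tz": 0,"rz": 0,"fingers": -1},
    {"rx": 0,"ry": 0,"tx": 0,"ty": 0,"tz": 0,"rz": 0,"fingers": -1},
    {"rx": 0,"ry": 0,"tx": 0,"ty": 0,"tz": -20,"rz": 0,"fingers": -1},
    {"rx": 0,"ry": 0,"tx": 0,"ty": 0,"tz": -60,"rz": 0,"fingers": -1},
  ],
)

```text
time_s: 7.3
eef_pos: [0.5982, 0.1932, 0.0747]
tool_rot: [0.624, 0.782, -0.006, -0.001]
ft_force: [-0.2, 0.6, -0.1]
opening: 0.0911
```

```bash
python3 plan.py 544.5 66.2 204 12.68
```

```text
t [-112.45  -81.95 -127.9 ] r [-0.0104  0.0048  0.0029] now [598.23 193.16  74.72] t= 7.3 F [-0.16  0.61 -0.07] open 91.1
```

Emit:
step_arm(
  moves=[
    {"rx": -0.01,"ry": 0.005,"tx": -30,"ty": -22,"tz": -35,"rz": 0,"fingers": -1},
    {"rx": -0.01,"ry": 0.005,"tx": -60,"ty": -44,"tz": -70,"rz": 0,"fingers": -1},
    {"rx": -0.01,"ry": 0.005,"tx": -90,"ty": -66,"tz": -105,"rz": 0,"fingers": -1},
    {"rx": -0.01,"ry": 0.005,"tx": -112,"ty": -82,"tz": -128,"rz": 0,"fingers": -1},
    {"rx": -0.01,"ry": 0.005,"tx": -112,"ty": -82,"tz": -128,"rz": 0,"fingers": -1},
  ],
)

```text
time_s: 7.8
eef_pos: [0.5459, 0.0648, 0.2082]
tool_rot: [0.624, 0.781, 0.002, 0.002]
ft_force: [-0.7, 0.9, -0.2]
opening: 0.0917
```

```bash
python3 look.py w3; python3 meas.py w3
```

```text
7.8 [0.54592856 0.06481007 0.20823294] [0.62428574 0.78118887 0.00226952 0.00247383] [-0.74948614  0.9412967  -0.17951282] 0.09174298742258245
green rect (array([585.7, 175.5]), array([127.4, 188. ]), -77.3)
yaw 12.700000000000003 dL -0.5419692322331587 dB -0.8268624991745254
yaw 12.0440734609903 dL 0.11037079836294532 dB -0.16865984533814127
yaw 12.04283200187281 dL 0.1116122143830881 dB -0.167418571199468
jig origin [587.11476307 178.0174641 ] yaw 0.21018706795451034 extent [128.41139165 187.26914425]
steel (array([606.2, 194. ]), array([ 77.4, 149.2]), -73.3)
steel in jig [21.99984909 11.64879232] rel yaw 4.657168097977127
```

View pics/m_w3.png

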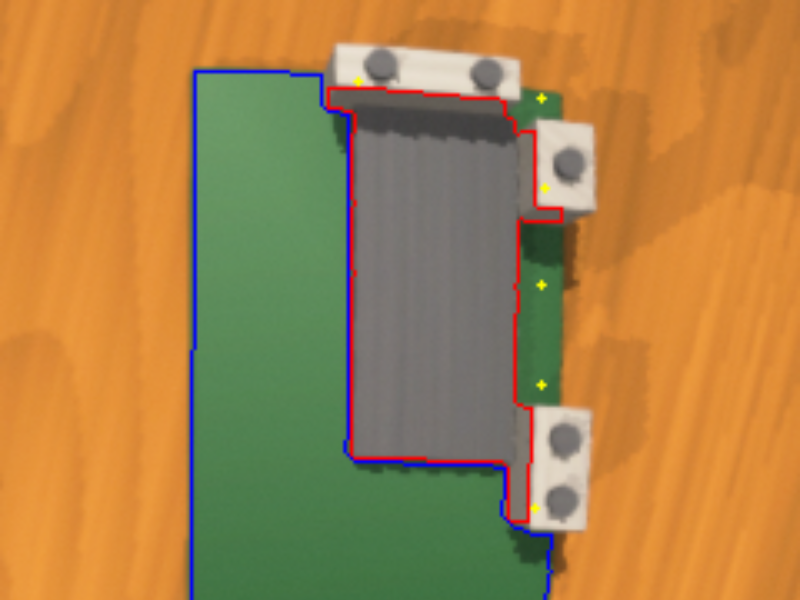

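The steel sits flush against both fences: its right edge meets both blocks and its top edge meets the end fence. Next is the brass.

```bash
python3 plan.py 629.5 -176.3 90 -7
```

```text
t [-254.86   27.64  116.46] r [ 0.0049 -0.0007  0.3445] now [545.78  66.08 206.3 ] t= 7.85 F [ 0.34 -0.12 -0.96] open 92.0
```

Emit:
step_arm(
  moves=[
    {"rx": 0.005,"ry": 0,"tx": -45,"ty": 5,"tz": 0,"rz": 0.08,"fingers": -1},
    {"rx": 0.005,"ry": 0,"tx": -90,"ty": 10,"tz": 20,"rz": 0.16,"fingers": -1},
    {"rx": 0.005,"ry": 0,"tx": -135,"ty": 15,"tz": 40,"rz": 0.24,"fingers": -1},
    {"rx": 0.005,"ry": 0,"tx": -180,"ty": 20,"tz": 60,"rz": 0.3,"fingers": -1},
    {"rx": 0.005,"ry": 0,"tx": -220,"ty": 24,"tz": 85,"rz": 0.344,"fingers": -1},
  ],
)

```text
time_s: 8.35
eef_pos: [0.6198, -0.144, 0.1196]
tool_rot: [0.749, 0.662, 0.001, -0.0]
ft_force: [-0.9, -0.0, 0.1]
opening: 0.0917
```

```bash
python3 plan.py 629.5 -176.3 80 -7
```

```text
t [-30.92  13.61  39.61] r [ 0.0007 -0.001  -0.0014] now [ 619.77 -143.97  119.63] t= 8.35 F [-0.87 -0.04  0.08] open 91.7
```

Emit:
step_arm(
  moves=[
    {"rx": 0,"ry": 0,"tx": -31,"ty": 13.6,"tz": 20,"rz": 0,"fingers": -1},
    {"rx": 0,"ry": 0,"tx": -31,"ty": 13.6,"tz": 40,"rz": 0,"fingers": -1},
    {"rx": 0,"ry": 0,"tx": -31,"ty": 13.6,"tz": 40,"rz": 0,"fingers": -1},
  ],
)

```text
time_s: 8.65
eef_pos: [0.6278, -0.1756, 0.0748]
tool_rot: [0.75, 0.662, -0.001, -0.003]
ft_force: [0.1, -0.1, -0.5]
opening: 0.092
```

```bash
python3 plan.py 629.5 -176.3 3 -7; python3 look.py w4
```

```text
t [-0.7   2.19 71.83] r [-0.0054 -0.0024 -0.0022] now [ 627.78 -175.55   74.85] t= 8.65 F [ 0.06 -0.05 -0.51] open 92.0
8.65 [ 0.62778057 -0.17555116  0.07484685] [ 0.74969372  0.66177841 -0.00087509 -0.00281064] [ 0.06363897 -0.05131076 -0.50861885] 0.09200824687840184
```

View pics/w4.png

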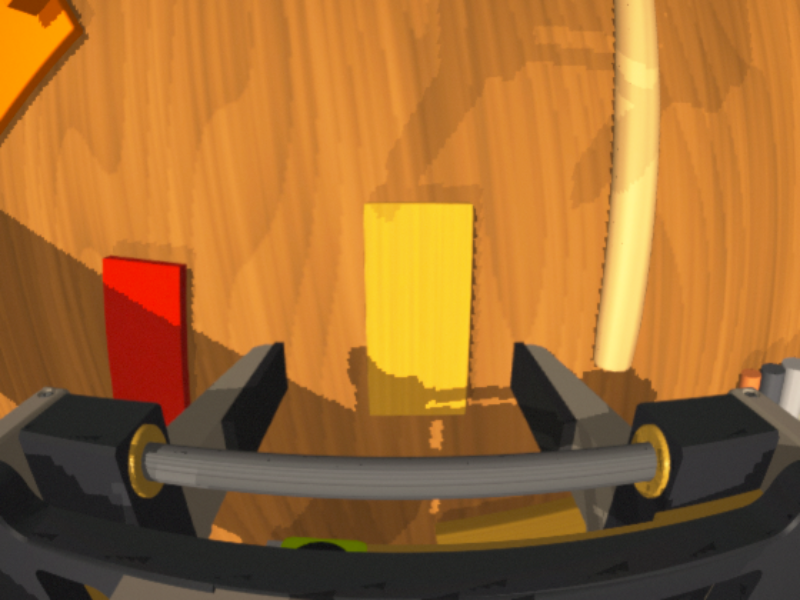

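The wanted brass lies between the fingers, at pixels (365..473, 205..413) in the 800-wide view, a little right of centre. I'll measure it now.

Run:
```python
from h import *
d=np.load("w4.npz");im=d["im"];h=cv2.cvtColor(im,cv2.COLOR_BGR2HSV);st=d
m=cv2.inRange(h,(22,140,120),(34,255,255));m[:,:240]=0;m[:,340:]=0;m[:135]=0;m[295:]=0
m=cv2.morphologyEx(m,cv2.MORPH_OPEN,np.ones((5,5)))
print(cv2.boundingRect(blob(m)),rect(wrist_xy(blob(m),.01,d)))
```

```text
(255, 143, 75, 129) (array([ 638.7, -166.5]), array([ 54.5, 101.1]), 83.3)
```

```bash
python3 plan.py 636.5 -178.5 3 -6.8
```

```text
t [-2.5   8.59 73.78] r [-0.0035 -0.0021 -0.0047] now [ 628.52 -175.15   76.81] t= 8.7 F [0.3  1.3  0.28] open 92.2
```

Emit:
step_arm(
  moves=[
    {"rx": -0.003,"ry": -0.002,"tx": -2.5,"ty": 8.6,"tz": 20,"rz": -0.005,"fingers": -1},
    {"rx": -0.003,"ry": -0.002,"tx": -2.5,"ty": 8.6,"tz": 45,"rz": -0.005,"fingers": -1},
    {"rx": -0.003,"ry": -0.002,"tx": -2.5,"ty": 8.6,"tz": 63,"rz": -0.005,"fingers": -1},
    {"rx": -0.003,"ry": -0.002,"tx": -2.5,"ty": 8.6,"tz": 71,"rz": -0.005,"fingers": -1},
    {"rx": -0.003,"ry": -0.002,"tx": -2.5,"ty": 8.6,"tz": 73,"rz": -0.005,"fingers": -1},
  ],
)

```text
time_s: 9.2
eef_pos: [0.6367, -0.1774, 0.0036]
tool_rot: [0.747, 0.664, -0.0, -0.0]
ft_force: [1.3, -0.3, -0.7]
opening: 0.092
```

```bash
python3 plan.py 636.5 -178.5 3 -6.8
```

```text
t [-1.15 -0.04  0.63] r [-0.0009 -0.0003  0.0015] now [ 636.68 -177.36    3.63] t= 9.2 F [ 1.34 -0.3  -0.67] open 92.0
```

Emit:
step_arm(
  moves=[
    {"rx": 0,"ry": 0,"tx": 0,"ty": 0,"tz": 0,"rz": 0,"fingers": 0.5},
    {"rx": 0,"ry": 0,"tx": 0,"ty": 0,"tz": 0,"rz": 0,"fingers": 1},
    {"rx": 0,"ry": 0,"tx": 0,"ty": 0,"tz": 0,"rz": 0,"fingers": 1},
    {"rx": 0,"ry": 0,"tx": 0,"ty": 0,"tz": 0,"rz": 0,"fingers": 1},
    {"rx": 0,"ry": 0,"tx": 0,"ty": 0,"tz": 0,"rz": 0,"fingers": 1},
  ],
)

```text
time_s: 9.7
eef_pos: [0.6371, -0.1776, 0.0042]
tool_rot: [0.747, 0.664, 0.0, 0.0]
ft_force: [-0.9, 0.5, 3.3]
opening: 0.0557
```

Emit:
step_arm(
  moves=[
    {"rx": 0,"ry": 0,"tx": 0,"ty": 0,"tz": -10,"rz": 0,"fingers": 1},
    {"rx": 0,"ry": 0,"tx": 0,"ty": 0,"tz": -30,"rz": 0,"fingers": 1},
    {"rx": 0,"ry": 0,"tx": 0,"ty": 0,"tz": -60,"rz": 0,"fingers": 1},
    {"rx": 0,"ry": 0,"tx": 0,"ty": 0,"tz": -90,"rz": 0,"fingers": 1},
    {"rx": 0,"ry": 0,"tx": 0,"ty": 0,"tz": -90,"rz": 0,"fingers": 1},
  ],
)

```text
time_s: 10.2
eef_pos: [0.6396, -0.1783, 0.0985]
tool_rot: [0.747, 0.664, 0.002, 0.003]
ft_force: [1.0, -0.8, -4.6]
opening: 0.0554
```

```bash
python3 jt.py; python3 plan.py 596 184 80 12.7; python3 look.py w5
```

```text
t 10.2 jig xy [ -27.24 -358.76] z 98.52 F jig [ 0.8 -1. ] -4.6 Mz [-0.12 -0.01 -0.01] jaw -6.73 open 55.4
t [354.76 -85.88  17.65] r [ 0.0064  0.002  -0.3391] now [ 639.59 -178.35   98.52] t= 10.2 F [ 0.98 -0.81 -4.65] open 55.4
10.2 [ 0.63959308 -0.1783493   0.09851781] [0.74738922 0.66437808 0.00188059 0.00275471] [ 0.97800735 -0.80630442 -4.64650661] 0.05544341765595066
```

View pics/w5.png

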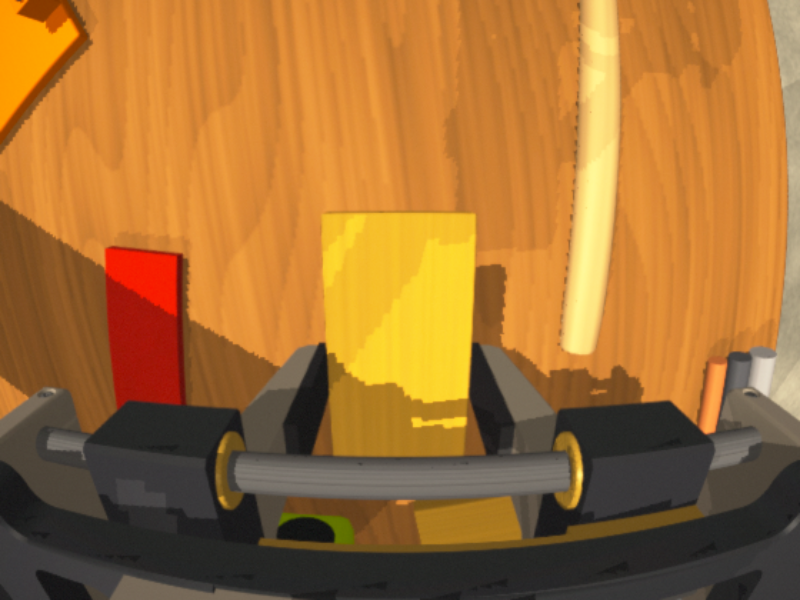

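Run:
```python
from h import *
st=dict(eef_pos=np.zeros(3),tool_rot=np.array([0,0,0,1.]))
print(wrist_xy([[400*.7,212*.7],[322*.7,212*.7],[476*.7,212*.7]],-.0058,st)*1000)
```

```text
[[ 62.4987767    0.41280759]
 [ 62.75819381 -27.30371746]
 [ 62.80370389  27.43691412]]
```

```bash
python3 plan.py 595 185 90 12.7
```

```text
t [355.38 -85.55   5.62] r [ 0.0037  0.001  -0.3391] now [ 638.3  -177.95   96.08] t= 10.25 F [-0.56  0.3  -6.  ] open 55.5
```

Emit:
step_arm(
  moves=[
    {"rx": 0.003,"ry": 0,"tx": 30,"ty": -7,"tz": 0,"rz": -0.04,"fingers": 1},
    {"rx": 0.003,"ry": 0,"tx": 70,"ty": -17,"tz": 0,"rz": -0.09,"fingers": 1},
    {"rx": 0.003,"ry": 0,"tx": 110,"ty": -27,"tz": 0,"rz": -0.13,"fingers": 1},
    {"rx": 0.003,"ry": 0,"tx": 150,"ty": -36,"tz": 0,"rz": -0.17,"fingers": 1},
    {"rx": 0.003,"ry": 0,"tx": 190,"ty": -46,"tz": 0,"rz": -0.21,"fingers": 1},
  ],
)

```text
time_s: 10.75
eef_pos: [0.6131, 0.0175, 0.0937]
tool_rot: [0.673, 0.739, -0.001, -0.001]
ft_force: [0.7, 0.5, -4.9]
opening: 0.0553
```

```bash
python3 plan.py 595 185 90 12.7
```

```text
t [168.49  -2.28   3.64] r [-0.0024  0.0005 -0.1278] now [613.06  17.47  93.75] t= 10.75 F [ 0.67  0.5  -4.9 ] open 55.3
```

Emit:
step_arm(
  moves=[
    {"rx": -0.002,"ry": 0,"tx": 45,"ty": 0,"tz": 3,"rz": -0.04,"fingers": 1},
    {"rx": -0.002,"ry": 0,"tx": 90,"ty": -1,"tz": 3,"rz": -0.08,"fingers": 1},
    {"rx": -0.002,"ry": 0,"tx": 130,"ty": -2,"tz": 3,"rz": -0.128,"fingers": 1},
    {"rx": -0.002,"ry": 0,"tx": 158,"ty": -2,"tz": 3,"rz": -0.128,"fingers": 1},
    {"rx": -0.002,"ry": 0,"tx": 168,"ty": -2,"tz": 3,"rz": -0.128,"fingers": 1},
  ],
)

```text
time_s: 11.25
eef_pos: [0.5935, 0.1869, 0.0887]
tool_rot: [0.624, 0.782, -0.001, -0.001]
ft_force: [0.9, 0.6, -5.1]
opening: 0.0555
```

Emit:
step_arm(
  moves=[
    {"rx": 0,"ry": 0,"tx": 0,"ty": 0,"tz": 0,"rz": 0,"fingers": 1},
  ],
)

```text
time_s: 11.35
eef_pos: [0.5926, 0.1876, 0.0873]
tool_rot: [0.623, 0.782, -0.002, -0.001]
ft_force: [1.1, -0.6, -5.1]
opening: 0.0556
```

```bash
python3 jt.py;python3 plan.py 596.6 191.5 29 12.7
```

```text
t 11.35 jig xy [7.18 8.61] z 87.27 F jig [ 0.9 -0.9] -5.1 Mz [-0.05  0.04  0.  ] jaw 12.94 open 55.6
t [ 2.89  5.09 58.25] r [-0.0051  0.0004  0.0042] now [592.58 187.63  87.27] t= 11.35 F [ 1.08 -0.64 -5.06] open 55.6
```

Emit:
step_arm(
  moves=[
    {"rx": -0.005,"ry": 0,"tx": 1,"ty": 3,"tz": 15,"rz": 0.004,"fingers": 1},
    {"rx": -0.005,"ry": 0,"tx": 2,"ty": 4,"tz": 30,"rz": 0.004,"fingers": 1},
    {"rx": -0.005,"ry": 0,"tx": 2,"ty": 4,"tz": 38,"rz": 0.004,"fingers": 1},
    {"rx": -0.005,"ry": 0,"tx": 2,"ty": 4,"tz": 38,"rz": 0.004,"fingers": 1},
  ],
)

```text
time_s: 11.75
eef_pos: [0.5945, 0.1891, 0.0473]
tool_rot: [0.625, 0.781, -0.002, -0.001]
ft_force: [-1.2, 0.2, -4.5]
opening: 0.0553
```

```bash
python3 jt.py;python3 plan.py 596.6 191.5 29 12.7
```

```text
t 11.75 jig xy [9.41 9.58] z 47.26 F jig [-1.1  0.5] -4.5 Mz [-0.13  0.05  0.02] jaw 12.66 open 55.3
t [ 1.94  2.62 18.25] r [-0.0038  0.0008 -0.0007] now [594.54 189.06  47.26] t= 11.75 F [-1.16  0.2  -4.52] open 55.3
```

Emit:
step_arm(
  moves=[
    {"rx": -0.004,"ry": 0.001,"tx": 1,"ty": 1.5,"tz": 8,"rz": 0,"fingers": 1},
    {"rx": -0.004,"ry": 0.001,"tx": 1.5,"ty": 2,"tz": 15,"rz": 0,"fingers": 1},
    {"rx": -0.004,"ry": 0.001,"tx": 1.5,"ty": 2,"tz": 18,"rz": 0,"fingers": 1},
    {"rx": -0.004,"ry": 0.001,"tx": 1.5,"ty": 2,"tz": 19,"rz": 0,"fingers": 1},
  ],
)

```text
time_s: 12.15
eef_pos: [0.5959, 0.1909, 0.0279]
tool_rot: [0.625, 0.781, -0.0, -0.0]
ft_force: [0.0, -0.7, -5.2]
opening: 0.0556
```

```bash
python3 jt.py;python3 plan.py 596.6 191.5 26.5 12.7
```

```text
t 12.15 jig xy [11.14 11.03] z 27.88 F jig [-0.1 -0.7] -5.2 Mz [-0.12  0.03  0.05] jaw 12.66 open 55.6
t [0.47 0.81 1.38] r [-0.0003 -0.0001 -0.0007] now [595.91 190.86  27.88] t= 12.15 F [ 0.02 -0.74 -5.23] open 55.6
```

Emit:
step_arm(
  moves=[
    {"rx": 0,"ry": 0,"tx": 1,"ty": 1,"tz": 0.8,"rz": 0,"fingers": 1},
    {"rx": 0,"ry": 0,"tx": 2,"ty": 2,"tz": 0.8,"rz": 0,"fingers": 1},
    {"rx": 0,"ry": 0,"tx": 3,"ty": 3,"tz": 0.8,"rz": 0,"fingers": 1},
    {"rx": 0,"ry": 0,"tx": 3,"ty": 3,"tz": 0.8,"rz": 0,"fingers": 1},
  ],
)

```text
time_s: 12.55
eef_pos: [0.5985, 0.1948, 0.0274]
tool_rot: [0.625, 0.781, 0.0, 0.0]
ft_force: [0.1, 0.0, -5.3]
opening: 0.0551
```

```bash
python3 jt.py;python3 plan.py 596.6 191.5 26.5 12.7
```

```text
t 12.55 jig xy [14.56 14.26] z 27.35 F jig [0.1 0. ] -5.3 Mz [-0.06  0.07  0.03] jaw 12.67 open 55.1
t [-2.76 -2.6   0.85] r [ 0.0004 -0.0002 -0.0005] now [598.53 194.76  27.35] t= 12.55 F [ 0.12  0.04 -5.34] open 55.1
```

Still free-hanging. A small +x push until contact, then +y.

Emit:
step_arm(
  moves=[
    {"rx": 0,"ry": 0,"tx": 0,"ty": 1,"tz": 0,"rz": 0,"fingers": 1},
    {"rx": 0,"ry": 0,"tx": 0,"ty": 2,"tz": 0,"rz": 0,"fingers": 1},
    {"rx": 0,"ry": 0,"tx": 0,"ty": 2.5,"tz": 0,"rz": 0,"fingers": 1},
  ],
)

```text
time_s: 12.85
eef_pos: [0.5991, 0.1949, 0.0269]
tool_rot: [0.625, 0.781, -0.001, -0.001]
ft_force: [-6.8, -0.2, -1.3]
opening: 0.055
```

```bash
python3 jt.py
```

```text
t 12.85 jig xy [15.12 14.31] z 26.87 F jig [-6.7  1.3] -1.3 Mz [-0.23  1.4  -0.32] jaw 12.64 open 55.0
```

Emit:
step_arm(
  moves=[
    {"rx": 0,"ry": 0,"tx": 1,"ty": 0,"tz": 0,"rz": 0,"fingers": 1},
    {"rx": 0,"ry": 0,"tx": 2,"ty": 0,"tz": 0,"rz": 0,"fingers": 1},
    {"rx": 0,"ry": 0,"tx": 2.5,"ty": 0,"tz": 0,"rz": 0,"fingers": 1},
  ],
)

```text
time_s: 13.15
eef_pos: [0.5985, 0.1966, 0.0268]
tool_rot: [0.625, 0.781, -0.002, -0.001]
ft_force: [-0.1, -7.2, -4.8]
opening: 0.0553
```

```bash
python3 jt.py;python3 plan.py 596.6 191.5 26.5 12.7
```

```text
t 13.15 jig xy [14.96 16.05] z 26.76 F jig [-1.7 -7. ] -4.8 Mz [-1.38  0.09 -0.22] jaw 12.66 open 55.3
t [-4.55 -3.    0.27] r [-0.0039  0.0009 -0.0007] now [598.54 196.6   26.76] t= 13.15 F [-0.13 -7.2  -4.85] open 55.3
```

Emit:
step_arm(
  moves=[
    {"rx": -0.004,"ry": 0,"tx": 0.5,"ty": 0.5,"tz": 0.5,"rz": 0,"fingers": 1},
    {"rx": -0.004,"ry": 0,"tx": 1,"ty": 1,"tz": 1,"rz": 0,"fingers": 1},
    {"rx": -0.004,"ry": 0,"tx": 1.5,"ty": 1.5,"tz": 1.5,"rz": 0,"fingers": 1},
    {"rx": -0.004,"ry": 0,"tx": 1.5,"ty": 1.5,"tz": 1.8,"rz": 0,"fingers": 1},
  ],
)

```text
time_s: 13.55
eef_pos: [0.5986, 0.1966, 0.0261]
tool_rot: [0.625, 0.781, -0.002, 0.0]
ft_force: [-9.5, -11.3, 15.6]
opening: 0.055
```

```bash
python3 jt.py;python3 plan.py 596.6 191.5 26.5 12.7
```

```text
t 13.55 jig xy [15.06 16.09] z 26.07 F jig [-11.7  -8.9] 15.6 Mz [-2.04  1.53 -0.28] jaw 12.67 open 55.0
t [-4.58 -3.1  -0.41] r [-0.0029  0.0029 -0.0005] now [598.62 196.65  26.07] t= 13.55 F [ -9.46 -11.26  15.6 ] open 55.0
```

Emit:
step_arm(
  moves=[
    {"rx": 0,"ry": 0,"tx": 0,"ty": 0,"tz": 0,"rz": 0,"fingers": -1},
    {"rx": 0,"ry": 0,"tx": 0,"ty": 0,"tz": 0,"rz": 0,"fingers": -1},
    {"rx": 0,"ry": 0,"tx": 0,"ty": 0,"tz": 0,"rz": 0,"fingers": -1},
    {"rx": 0,"ry": 0,"tx": 0,"ty": 0,"tz": 5,"rz": 0,"fingers": -1},
    {"rx": 0,"ry": 0,"tx": 0,"ty": 0,"tz": 9,"rz": 0,"fingers": -1},
  ],
)

```text
time_s: 14.05
eef_pos: [0.5988, 0.1968, 0.0167]
tool_rot: [0.625, 0.781, -0.002, 0.0]
ft_force: [-1.0, 0.3, 0.7]
opening: 0.0916
```

```bash
python3 jt.py;python3 plan.py 598.6 196.6 16.5 12.7
```

```text
t 14.05 jig xy [15.28 16.21] z 16.72 F jig [-0.9  0.5] 0.7 Mz [-0.1   0.05  0.04] jaw 12.68 open 91.6
t [-0.17 -0.25  0.22] r [-0.0024  0.0029 -0.0003] now [598.81 196.82  16.72] t= 14.05 F [-0.96  0.25  0.69] open 91.6
```

Now I close on both blanks together to align the pair, and push gently into the corner.

Emit:
step_arm(
  moves=[
    {"rx": -0.002,"ry": 0.003,"tx": 0,"ty": 0,"tz": 0,"rz": 0,"fingers": 0.5},
    {"rx": -0.002,"ry": 0.003,"tx": 0,"ty": 0,"tz": 0,"rz": 0,"fingers": 1},
    {"rx": -0.002,"ry": 0.003,"tx": 0,"ty": 0,"tz": 0,"rz": 0,"fingers": 1},
    {"rx": -0.002,"ry": 0.003,"tx": 0,"ty": 0,"tz": 0,"rz": 0,"fingers": 1},
    {"rx": -0.002,"ry": 0.003,"tx": 0,"ty": 0,"tz": 0,"rz": 0,"fingers": 1},
  ],
)

```text
time_s: 14.55
eef_pos: [0.5985, 0.1968, 0.0168]
tool_rot: [0.625, 0.781, -0.0, -0.0]
ft_force: [2.8, -0.2, -0.3]
opening: 0.0556
```

Emit:
step_arm(
  moves=[
    {"rx": 0,"ry": 0,"tx": 0.5,"ty": 0.5,"tz": 0,"rz": 0,"fingers": 1},
    {"rx": 0,"ry": 0,"tx": 1.5,"ty": 1.5,"tz": 0,"rz": 0,"fingers": 1},
    {"rx": 0,"ry": 0,"tx": 2.5,"ty": 2.5,"tz": 0,"rz": 0,"fingers": 1},
    {"rx": 0,"ry": 0,"tx": 3,"ty": 3,"tz": 0,"rz": 0,"fingers": 1},
  ],
)

```text
time_s: 14.95
eef_pos: [0.5985, 0.197, 0.0168]
tool_rot: [0.624, 0.781, -0.004, -0.001]
ft_force: [-7.9, -19.5, 14.0]
opening: 0.0554
```

```bash
python3 jt.py
```

```text
t 14.95 jig xy [14.98 16.47] z 16.77 F jig [-12.  -17.3] 14.0 Mz [-3.42  1.07 -0.1 ] jaw 12.73 open 55.4
```

Both blanks are firmly in the corner. Release, retreat and look.

Emit:
step_arm(
  moves=[
    {"rx": 0,"ry": 0,"tx": 0,"ty": 0,"tz": 0,"rz": 0,"fingers": -1},
    {"rx": 0,"ry": 0,"tx": 0,"ty": 0,"tz": 0,"rz": 0,"fingers": -1},
    {"rx": 0,"ry": 0,"tx": 0,"ty": 0,"tz": 0,"rz": 0,"fingers": -1},
    {"rx": 0,"ry": 0,"tx": 0,"ty": 0,"tz": -20,"rz": 0,"fingers": -1},
    {"rx": 0,"ry": 0,"tx": 0,"ty": 0,"tz": -60,"rz": 0,"fingers": -1},
  ],
)

```text
time_s: 15.45
eef_pos: [0.5968, 0.1971, 0.0746]
tool_rot: [0.624, 0.781, -0.006, -0.002]
ft_force: [0.6, 0.3, -0.5]
opening: 0.0917
```

Emit:
step_arm(
  moves=[
    {"rx": -0.006,"ry": 0.004,"tx": -30,"ty": -22,"tz": -35,"rz": 0,"fingers": -1},
    {"rx": -0.006,"ry": 0.004,"tx": -60,"ty": -44,"tz": -70,"rz": 0,"fingers": -1},
    {"rx": -0.006,"ry": 0.004,"tx": -90,"ty": -66,"tz": -105,"rz": 0,"fingers": -1},
    {"rx": -0.006,"ry": 0.004,"tx": -112,"ty": -82,"tz": -128,"rz": 0,"fingers": -1},
    {"rx": -0.006,"ry": 0.004,"tx": -112,"ty": -82,"tz": -128,"rz": 0,"fingers": -1},
  ],
)

```text
time_s: 15.95
eef_pos: [0.5441, 0.0688, 0.2079]
tool_rot: [0.625, 0.781, -0.0, 0.0]
ft_force: [0.1, 0.6, -0.2]
opening: 0.0916
```

```bash
python3 look.py w6
python3 - <<'E'
from h import *
d=np.load("w6.npz");im=d["im"];h=cv2.cvtColor(im,cv2.COLOR_BGR2HSV)
m=cv2.inRange(h,(18,120,60),(36,255,255));m[:,:290]=0;m[:,400:]=0;m[200:]=0
m=cv2.morphologyEx(m,cv2.MORPH_OPEN,np.ones((5,5)))
r=rect(wrist_xy(blob(m),.032,d));print(r)
v=im[0:210,220:460];cv2.imwrite("pics/w6c.png",cv2.resize(v,(680,595),interpolation=cv2.INTER_CUBIC))
E
```

```text
15.95 [0.54406938 0.06875603 0.20785202] [ 6.24981716e-01  7.80639220e-01 -4.42136650e-04  2.61261698e-04] [ 0.12205559  0.56665131 -0.20080849] 0.09161319569267708
(array([597.7, 198.3]), array([ 57.6, 120.6]), -76.9)
```

View pics/w6c.png

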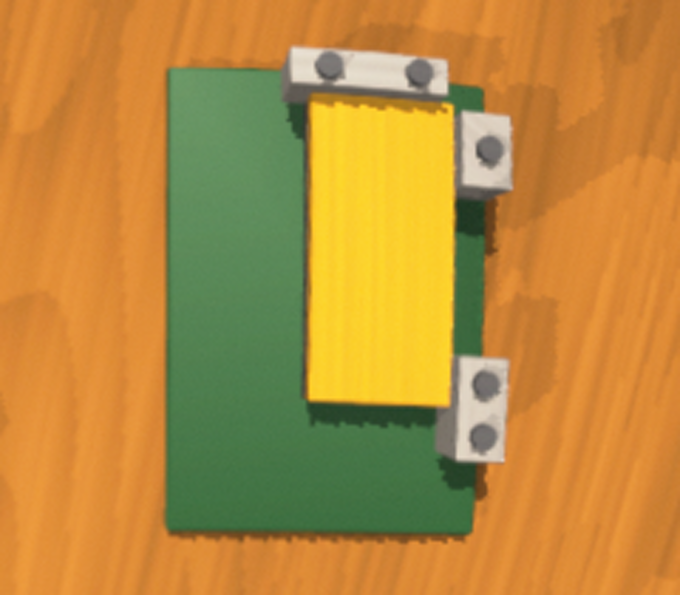

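The brass lies squarely on the steel and against the end fence and both long-fence blocks. Only a thin parallel sliver of steel shows on the left, from parallax.

```bash
python3 -c "
from cell import manip
print(manip.hand_in(), manip.read_state()['time_s'])"
```

```text
the job is handed in; nothing more can be done
the job is handed in; nothing more can be done
```

The steel and brass blanks are stacked flat in the corner of the green jig, flush against both fences, and I handed the job in at about 16 s (limit 58 s). The hand-in reports no verdict.

- **What I did:** I gripped the steel, turned it square and pushed it into the corner until both fences pushed back (about 18 N each). I picked the 56 x 120 mm brass blank rather than the larger one. I held it against both fences and lowered it onto the steel. Then I gripped the pair once more, pressed it into the corner, let go and backed off.
- **Last look:** The close view showed the brass against the end fence and both long-fence blocks. It measured about 0.4° off the jig angle I estimated, against a limit of 2°. A thin parallel strip of the steel showed beneath it.
- **Contacts:** The tool met the fences at the same x for both blanks. The brass seated at the height expected for the second layer.
- **What disagreed:**
  - The long-fence contact came about 2 mm before the camera estimate of the jig, so I relied on contact for the final position.
  - The top and wrist cameras differed by about 7 mm on where the brass started, and I used the wrist camera.
- **Not checked:** I did not measure the red blank and the tools again at the end. No move went near them at low height.

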